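# Lift a ball tray with a paddle and hold it level

### The arm

A 6-joint arm with a two-finger parallel gripper is mounted at the origin on a cart in front of the work surface, level with it; the furniture and walls round the work are solid. World frame = base frame: x ahead of the robot, y to its left, z up, the work surface at z = 0. Lengths are in m, angles in rad, forces in N, time in s.
With the tool pointing down it reaches from about 0.35 to 0.775 m from the base axis. Payload 5.5 kg.
Tool frame: the origin (TCP) lies on the mounting face of the last link; the fingertips stand 173 mm ahead of it and the grasp point (between the pads) lies 155 mm ahead of it; z points along the fingers, y is the direction in which the jaws open and shut (so a half turn about z gives the same grasp; the last joint's range is limited). The gripper opens to 85 mm and grips with 20 to 120 N. Pads are 22 mm wide; open, the fingers measure 114 mm over their backs; the gripper's body (76 mm by 85 mm) begins 54 mm behind the grasp point. The pads swing forward as they close: fully open they stand 13 mm farther back than shut.
Start: joints at [1.128, 0.313, 0.046, 1.304, 0, 1.431], TCP at [0.171, 0.549, 0.405] pointing down, gripper open.
Joint ranges: [-2.76, 2.76], [-0.86, 1.69], [-1.03, 1.26], [-2.2, 2.34], [-1.47, 1.5], [-3.14, 3.14]. Speed limits (rad/s): [2.57, 2.57, 3.14, 3.14, 3.14, 3.14].

### API

Orientations are given as a unit quaternion [w, x, y, z].
In Python, from workcell import * gives the robot as it stands. The module is installed in compiled form; this text tells all that it offers.
- The arm moves only by the shell command python3 -m crank 'ROWS' [FORCE]. ROWS is JSON, a list of rows, each a list of 7 numbers: the shift along the tool's x, y, z in mm, then the turn, a rotation vector about the tool's x, y, z in degrees, then the opening, from 0 (shut) to 1 (fully open). A call has exactly 8 rows; each row shifts and turns the commanded pose from where the row before left it, along the tool's axes as they then stand; what a row does not reach is not made up. A row lasts 1/8 s, in which the tool goes at most 62.5 mm and 10.7 degrees, less where a joint would pass 70% of its speed; a pose out of reach is approached as far as the arm can. A call with a gripper value outside its range is refused whole. The fingers move at their own pace and stop on an object; FORCE is the grip in N (left out, the last holds). Time passes only in rows, so rows that do not move let the fingers close, or fill a call up. It gives the time, the measured TCP pose, the force and the opening at its end, in the units of the state.
- get_state(): the state, without advancing time (a new reading comes with each control period).
- read_camera(name): name is "scene" or "top"; returns the picture (384x512x3 uint8, blue, green, red); there is no depth.
- calibration(name): a dict with "fx", "fy", "cx", "cy" (pixels), "extrinsics" (4x4, takes a point from world to camera coordinates). Camera axes: x right, y down, z forward; pixel columns grow to the right and rows downward; lengths in m; the calibration is good to about 2 mm. A picture is of the moment at which its call begins. calibration takes no time and is no camera call.
- hand_in(): hands the job in, once; it reports no verdict.
The state is a dict: "clock": time; "joint_pos": joint angles; "qvel": joint speeds; "tau": joint torques, N m; "tcp_pos": TCP position; "orientation": TCP orientation; "wrist_force": force on the tool from outside, world axes, zero at the start; "ft_torque": the same for the moment, N m; "finger_gap": finger opening in m.
Only numpy, scipy, OpenCV 4.12 (cv2) and the standard library are available. Lean on these libraries where they do the work, as an engineer would, in place of code of your own. Each camera call takes 0.05 s, during which the arm holds its last target.

### The job

Take the lifting paddle by its orange grip, slide its blade under the white sample tray from the lipless end of the stand that faces the steel tray, and lift the tray off the stand on the blade with the loose steel ball still in its round pocket. Carry it over the middle of that steel tray (the one next to the stand) and finish while holding it there on the paddle, level and still, with the sample tray about 15 cm above the bench. Keep the sample tray nearly level all the way, never touch it with the gripper, and leave the dropper bottle, the beaker and the timer where they are.

Things in the scene. Friction and masses are not known exactly. Their poses are not given: they have to be found in the camera images.
- paddle_grip (a point): Grip of the lifting paddle (160 g, loose, standing flat on the bench): an upright orange square post, 24 x 24 mm, faces square to the blade. This point is on its axis, 60 mm above the paddle's underside; the post is free from 14 to 79 mm above the underside, then a black 26 mm cap up to 85 mm. y points along the blade to its tip, z up.
- paddle_blade (a point): Point on the top face of the paddle's flat steel blade where the middle of the sample tray should lie: 100 mm ahead (+y) of the grip's axis. The blade is 46 mm wide and 4 mm thick and reaches 50 mm past this point to its tip; 50 to 55 mm behind it a low cross bar stands 8 mm above the blade. Axes as the paddle's.
- paddle: The whole lifting paddle: origin at its underside below the grip's axis, y along the blade to its tip (at y = 150 mm), z up; it extends back to y = -22 mm.
- sample_tray: White flat sample tray, 100 mm (x) x 90 mm (y) x 5 mm, loose, 63 to 126 g, with a round blue rim on top. Origin at the centre of its underside, z up. It starts seated on the stand, its axes along the stand's.
- tray_pocket (a point): Middle of the tray's pocket floor, 5 mm above the tray's underside. The pocket's rim is 3 mm high, 24 mm inner and 28 mm outer radius.
- ball_center (a point): Centre of the loose steel ball, 20 mm diameter, 33 g, that rolls freely within the pocket.
- stand_seat (a point): Centre of the stand's seat, 60 mm above the bench, where the sample tray's underside rests. z up; y points away from the lipless end that faces the steel tray, blade goes in along +y. Two rails along y (y = -52 to 52 mm) leave a free gap 72 mm wide between them (x = -36 to 36 mm), free in height from 8 mm above the bench up to the tray's underside.
- stand: The grey and aluminium stand, fixed to the bench: base plate 124 (x) x 110 (y) x 8 mm, origin at the centre of its underside, axes as the seat's. Lips 4 mm above the seat stand outside the rails (x = 54 to 58 mm either side) and, on the rails only, at the far end (y = 48 to 52 mm).
- steel_tray: Shallow steel tray, 154 mm (x) x 244 mm (y) x 21 mm high, fixed flat on the bench. Origin at the centre of its underside. A white shelf post and its shelf stand just beyond it (+x); a tall dark screen and cartons stand on the low cabinet to the left of the bench, so an arm starting there must rise well above them (folded up) before it swings to the bench.
- dropper: Small white dropper bottle, 28 mm diameter, 66 mm high, loose; bystander. Origin at the centre of its underside.
- beaker: Small glass beaker, 53 mm diameter, 66 mm high, loose; bystander. Origin at the centre of its underside.
- timer: Pale grey lab timer lying flat, 62 x 68 x 21 mm, loose; bystander. Origin at the centre of its underside.
There are look-alikes about, which are no part of the job. Leave any green look-alike of the paddle alone.

How it is judged:
On the way, in this order (a step that is already met when the one before it is completed fails the run):
1. the blade is under the sample tray, put in from the lipless end; the tray still rests on the stand (horizontal distance between paddle_blade and tray_pocket below 0.03 m and z of paddle_blade in the frame of sample_tray below 0.003 m and contact force between sample_tray and stand above 0.1 N and contact force between the fingers and paddle above 1 N and y of paddle_grip in the frame of stand_seat below -0.05 m), for 0.1 s.
2. the sample tray is clear of the stand on the paddle, ball in its pocket (height (world z) of tray_pocket above 0.08 m and contact force between sample_tray and paddle above 0.3 N and contact force between sample_tray and stand below 0.05 N and horizontal distance between ball_center and tray_pocket below 0.021 m and z of ball_center in the frame of sample_tray between 0.008 and 0.022 m), for 0.2 s.
At the end, for the whole second after the job is handed in: The gripper holds the paddle and the sample tray rests on the paddle alone, its pocket within 45 mm (horizontally) of the steel tray's middle and 110 to 200 mm above the bench, tilted less than 0.10 rad, moving slower than 0.03 m/s, with the ball inside the pocket's rim (horizontal distance between tray_pocket and steel_tray below 0.045 m and height (world z) of tray_pocket between 0.11 and 0.2 m and angle between sample_tray's own z axis and vertical below 0.1 rad and linear speed of sample_tray below 0.03 m/s and contact force between sample_tray and paddle above 0.3 N and contact force between the fingers and paddle above 1 N and horizontal distance between ball_center and tray_pocket below 0.021 m and z of ball_center in the frame of sample_tray between 0.008 and 0.022 m); the arm keeps its last pose, push and grip.
It fails at once if the sample tray tips more than 0.35 rad (angle between sample_tray's own z axis and vertical above 0.35 rad).
It fails at once if the ball leaves its pocket (distance between ball_center and tray_pocket above 0.035 m).
It fails at once if the gripper or arm touches the sample tray (contact force between sample_tray and the fingers above 0.3 N or contact force between sample_tray and the arm above 0.3 N).
It fails at once if a bystander is moved more than 25 mm (distance of any of dropper, beaker, timer from where it was at the start of the episode above 0.025 m).
It also fails if it takes over 70 s, if anything falls off the work surface, if the arm or the gripper's body presses on something with over 40 N, if the wrist force passes 120 N, or if a joint passes its speed limit or range.

## Working session

There is one attempt and no reset: what is moved stays moved. The work goes in short steps, Python scripts to look and compute and a shell command to move; the robot and the scene stay as the last step left them, time stands still between calls to the robot, and variables do not carry over. Pictures are saved under pics/ and viewed, and the job is handed in when it is done.

```bash
mkdir -p pics; python3 - <<'E'
from workcell import *
import cv2,json
print(get_state())
for n in("scene","top"):
    im=read_camera(n); cv2.imwrite(f"pics/{n}0.png",im); c=calibration(n); print(n,c)
E
```

```text
{'clock': 0.0, 'joint_pos': array([1.12841675e+00, 3.14013598e-01, 4.49861514e-02, 1.30359484e+00,
       9.56941827e-06, 1.43120080e+00]), 'qvel': array([-0.00171661,  0.00112503, -0.0001701 ,  0.00039059, -0.00028111,
       -0.00060088]), 'tau': array([-1.91275058e-04, -4.80632365e+01,  2.98530149e+01,  1.95375894e-02,
       -1.86180255e-04,  6.12932809e-06]), 'tcp_pos': array([0.17137553, 0.5486667 , 0.403804  ]), 'orientation': array([-2.66515935e-04,  1.50814324e-01,  9.88561685e-01, -8.73226096e-04]), 'wrist_force': array([-0.19820019,  0.70869284, -0.07379467]), 'ft_torque': array([-0.02773427,  0.03256186,  0.00216406]), 'finger_gap': 0.0852707110382257}
scene {'fx': 387.6711210245526, 'fy': 387.6711210245526, 'cx': 248.96391134344248, 'cy': 190.41887711379792, 'extrinsics': array([[-0.76538728,  0.64320577,  0.02164847,  0.50841788],
       [ 0.28025401,  0.36339406, -0.88848323,  0.02282335],
       [-0.57934446, -0.67396669, -0.45839818,  1.29108643],
       [ 0.        ,  0.        ,  0.        ,  1.        ]])}
top {'fx': 431.4160504051996, 'fy': 431.4160504051996, 'cx': 258.3708924877215, 'cy': 189.9319017435363, 'extrinsics': array([[ 1.56764845e-03, -9.99998752e-01,  1.97297440e-04,
        -2.50285945e-01],
       [-9.85028944e-01, -1.57819156e-03, -1.72381810e-01,
         4.75247530e-01],
       [ 1.72381906e-01,  7.58903882e-05, -9.85030189e-01,
         1.18131773e+00],
       [ 0.00000000e+00,  0.00000000e+00,  0.00000000e+00,
         1.00000000e+00]])}
```

View pics/scene0.png

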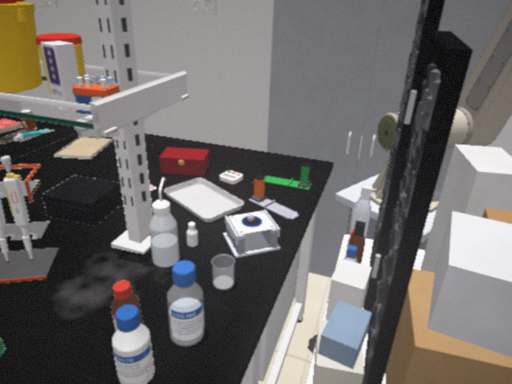

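View pics/top0.png

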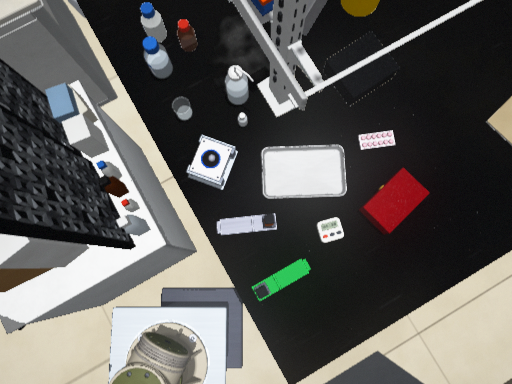

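```bash
cat > h.py <<'E'
import numpy as np,cv2
from workcell import *
def ray(n,u,v):
    c=calibration(n);E=c["extrinsics"];R=E[:3,:3];t=E[:3,3]
    d=R.T@np.array([(u-c["cx"])/c["fx"],(v-c["cy"])/c["fy"],1]);return -R.T@t,d
def at(n,u,v,z):
    o,d=ray(n,u,v);return o+d*(z-o[2])/d[2]
def proj(n,p):
    c=calibration(n);E=c["extrinsics"];q=E[:3,:3]@np.asarray(p)+E[:3,3]
    return np.array([c["fx"]*q[0]/q[2]+c["cx"],c["fy"]*q[1]/q[2]+c["cy"]])
def crop(src,dst,x0,y0,x1,y1,k):
    im=cv2.imread(src)[y0:y1,x0:x1];im=cv2.resize(im,None,fx=k,fy=k,interpolation=cv2.INTER_CUBIC)
    for x in range((x0+9)//10*10,x1,10):
        cv2.line(im,((x-x0)*k,0),((x-x0)*k,6 if x%50 else 14),(0,255,255),1)
        if x%20==0: cv2.putText(im,str(x),((x-x0)*k,24),0,.4,(0,255,255),1)
    for y in range((y0+9)//10*10,y1,10):
        cv2.line(im,(0,(y-y0)*k),(6,(y-y0)*k),(0,255,255),1)
        if y%20==0: cv2.putText(im,str(y),(8,(y-y0)*k+4),0,.4,(0,255,255),1)
    cv2.imwrite(dst,im)
E
python3 - <<'E'
from h import *
crop("pics/top0.png","pics/c1.png",170,90,300,190,6)
crop("pics/top0.png","pics/c2.png",205,190,345,290,5)
crop("pics/scene0.png","pics/c3.png",200,160,330,260,6)
E
```

```text
(no output)
```

View pics/c1.png

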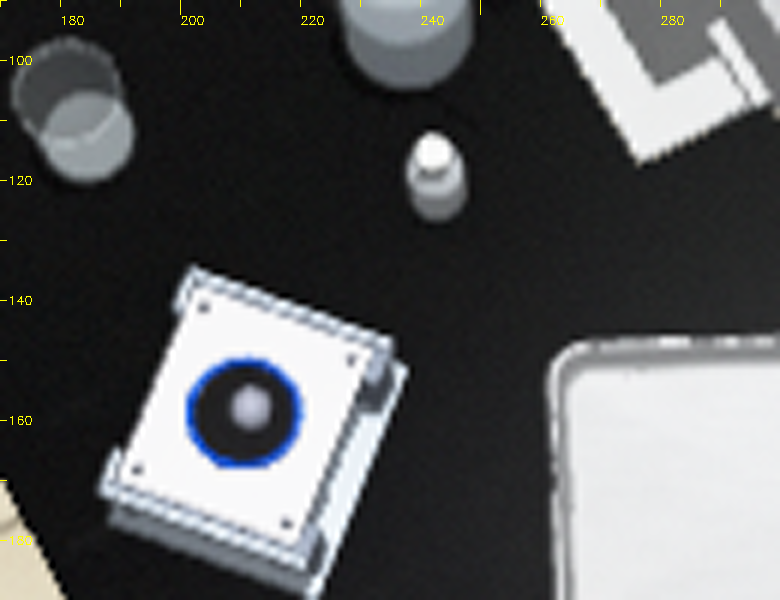

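View pics/c2.png

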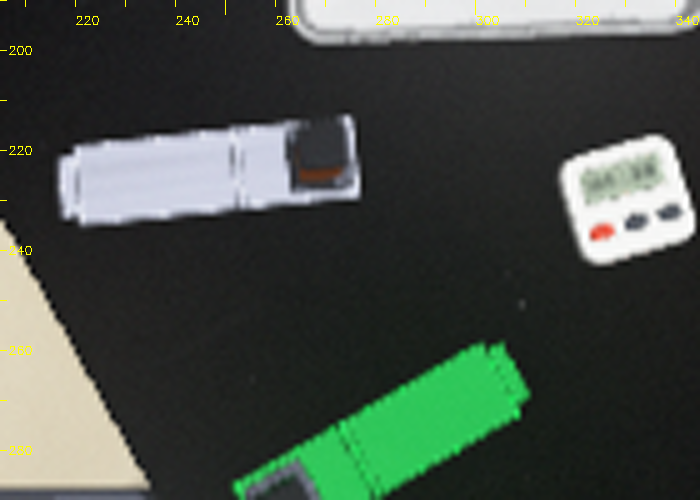

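View pics/c3.png

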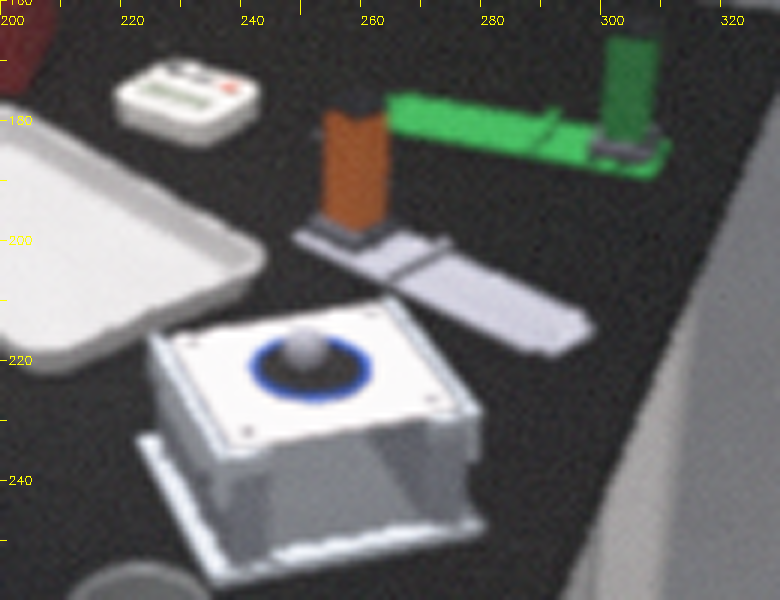

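```bash
python3 - <<'E'
from h import *
def P(n,u,v,z): 
    p=at(n,u,v,z);print(n,u,v,z,p.round(4));return p
print("paddle")
import math
cap=P("top",266.5,218.5,.085)
a=P("top",216.5,227.7,.004) # tip centre
b=P("top",275.5,220.5,.004)# rear
c=P("scene",259,177,.085)
P("scene",259,200,.014); 
print("len",np.linalg.norm(a-b), "yaw",math.degrees(math.atan2(*(a-b)[[1,0]])))
# blade edges fit: long edges
for e in [(219,219.3),(271,213.7),(220,235),(276,230)]: P("top",*e,.004)
print("tray corners, rim")
P("top",210.5,157.5,.068);P("scene",251.5,221.5,.068)
# screws / tray
s=[P("top",u,v,.065) for u,v in [(204,141.3),(228.3,150),(217.7,177.3),(193,168.5)]]
print("mean",np.mean(s,0), [math.degrees(math.atan2(*(s[i]-s[j])[[1,0]])) for i,j in((0,1),(3,2),(0,3),(1,2))],[np.linalg.norm(s[i]-s[j]) for i,j in((0,1),(3,2),(0,3),(1,2))])
print("steel")
q=[P("top",u,v,.021) for u,v in [(262,147),(345.5,144.5),(347,194),(263.5,198)]]
print(np.mean(q,0))
P("top",437/1,115,.066) if 0 else P("top",242,115.5,.066);P("top",330,230,.021);P("top",184,114,0)
E
```

```text
paddle
top 266.5 218.5 0.085 [ 0.3897 -0.2716  0.085 ]
top 216.5 227.7 0.004 [ 0.3716 -0.1292  0.004 ]
top 275.5 220.5 0.004 [ 0.3927 -0.2991  0.004 ]
scene 259 177 0.085 [ 0.395  -0.2747  0.085 ]
scene 259 200 0.014 [ 0.406  -0.2585  0.014 ]
len 0.17118636448841837 yaw 97.06179173009804
top 219 219.3 0.004 [ 0.3959 -0.136   0.004 ]
top 271 213.7 0.004 [ 0.4124 -0.2862  0.004 ]
top 220 235 0.004 [ 0.3507 -0.1396  0.004 ]
top 276 230 0.004 [ 0.3653 -0.3004  0.004 ]
tray corners, rim
top 210.5 157.5 0.068 [ 0.5632 -0.115   0.068 ]
scene 251.5 221.5 0.068 [ 0.565  -0.1102  0.068 ]
top 204 141.3 0.065 [ 0.6112 -0.0952  0.065 ]
top 228.3 150 0.065 [ 0.5858 -0.1644  0.065 ]
top 217.7 177.3 0.065 [ 0.5071 -0.1359  0.065 ]
top 193 168.5 0.065 [ 0.5322 -0.0662  0.065 ]
mean [ 0.55907529 -0.11545341  0.065     ] [69.89786839195945, 70.22079258377686, -20.15197779636309, -19.92397561791117] [np.float64(0.07370070988580647), np.float64(0.07403541729844398), np.float64(0.0841406254451719), np.float64(0.08372373024725871)]
steel
top 262 147 0.021 [ 0.607 -0.26   0.021]
top 345.5 144.5 0.021 [ 0.615  -0.5051  0.021 ]
top 347 194 0.021 [ 0.4677 -0.5045  0.021 ]
top 263.5 198 0.021 [ 0.4557 -0.2643  0.021 ]
[ 0.53636704 -0.38348524  0.021     ]
top 242 115.5 0.066 [ 0.6875 -0.2023  0.066 ]
top 330 230 0.021 [ 0.3642 -0.4528  0.021 ]
top 184 114 0 [ 0.7156 -0.0243  0.    ]
```

```bash
python3 - <<'E'
from h import *
crop("pics/top0.png","pics/c4.png",0,50,200,384,2)
crop("pics/scene0.png","pics/c5.png",320,0,512,384,2)
a=cv2.imread("pics/c4.png");b=cv2.imread("pics/c5.png")
h=min(len(a),len(b));cv2.imwrite("pics/c45.png",np.hstack([a[:600],b[:600]]))
E
```

```text
(no output)
```

View pics/c45.png

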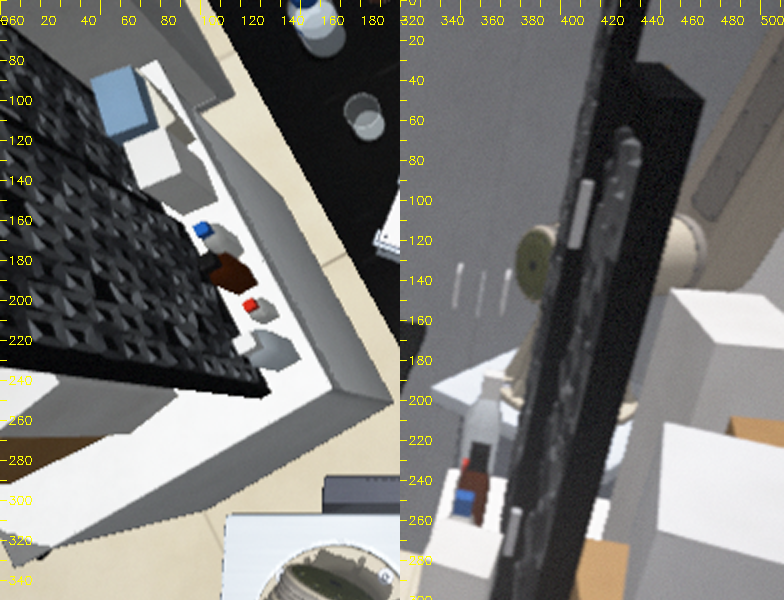

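```bash
python3 - <<'E'
from h import *
for z0 in(-.1,0,.1):
    p=at("top",131,246,z0);print(z0,p)
    for z in (0,.2,.3,.4,.5,.6,.7): print(z,proj("scene",[p[0],p[1],z]).round(),proj("top",[p[0],p[1],z]).round())
print(-calibration("scene")["extrinsics"][:3,:3].T@calibration("scene")["extrinsics"][:3,3])
# shelf corner
for z in(.2,.3,.4,.5): print(z,at("scene",187,75,z),at("top",303,97,z))
E
```

```text
-0.1 [ 0.32352245  0.14452337 -0.1       ]
0 [385. 254.] [121. 244.]
0.2 [401. 185.] [ 95. 240.]
0.3 [410. 146.] [ 78. 238.]
0.4 [420. 101.] [ 57. 235.]
0.5 [431.  52.] [ 30. 231.]
0.6 [443.  -4.] [ -5. 225.]
0.7 [458. -67.] [-52. 218.]
0 [0.31916491 0.11523186 0.        ]
0 [376. 249.] [131. 246.]
0.2 [391. 181.] [107. 242.]
0.3 [399. 142.] [ 91. 240.]
0.4 [408.  98.] [ 71. 237.]
0.5 [418.  50.] [ 47. 233.]
0.6 [430.  -5.] [ 14. 228.]
0.7 [443. -66.] [-30. 221.]
0.1 [0.31480737 0.08594035 0.1       ]
0 [368. 243.] [141. 248.]
0.2 [381. 176.] [119. 244.]
0.3 [389. 138.] [104. 242.]
0.4 [397.  95.] [ 86. 239.]
0.5 [406.  48.] [ 64. 236.]
0.6 [417.  -5.] [ 34. 231.]
0.7 [428. -64.] [ -7. 225.]
[1.13072402 0.53483806 0.60110337]
0.2 [ 0.03221762 -1.26393546  0.2       ] [ 0.68928499 -0.36328027  0.2       ]
0.3 [ 0.30608877 -0.81547911  0.3       ] [ 0.64869633 -0.35241051  0.3       ]
0.4 [ 0.57995992 -0.36702276  0.4       ] [ 0.60810768 -0.34154074  0.4       ]
0.5 [0.85383107 0.0814336  0.5       ] [ 0.56751902 -0.33067098  0.5       ]
```

```bash
python3 -m crank '[[0,0,-30,0,0,0,1],[0,0,-50,0,0,0,1],[0,0,-50,0,0,0,1],[0,0,-50,0,0,0,1],[0,-10,-50,0,0,0,1],[0,-20,-40,0,0,0,1],[0,-20,-30,0,0,0,1],[0,0,0,0,0,0,1]]'; python3 -c "
from h import *
print(get_state())
cv2.imwrite('pics/s1.png',read_camera('scene'))"
```

```text
clock: 1.1
tcp_pos: [0.156, 0.4998, 0.7073]
orientation: [0.001, 0.151, 0.989, 0.002]
wrist_force: [0.5, 1.1, -0.3]
finger_gap: 0.0854
{'clock': 1.1, 'joint_pos': array([1.11492681e+00, 3.87472163e-01, 9.37020984e-01, 2.11520122e+00,
       2.45439037e-06, 1.41783320e+00]), 'qvel': array([ 0.00095011,  0.02995146, -0.0875843 , -0.0784552 ,  0.00194738,
        0.0030182 ]), 'tau': array([-9.96205118e-02, -4.63935328e+01,  2.42486125e+01,  8.28754809e-01,
       -2.41700019e-02, -1.73065503e-02]), 'tcp_pos': array([0.15597529, 0.49983095, 0.70726202]), 'orientation': array([7.69739638e-04, 1.50874352e-01, 9.88549602e-01, 2.45407575e-03]), 'wrist_force': array([ 0.50685065,  1.11000597, -0.29978342]), 'ft_torque': array([-0.02050532, -0.0125393 , -0.0387767 ]), 'finger_gap': 0.08544065952290468}
```

View pics/s1.png

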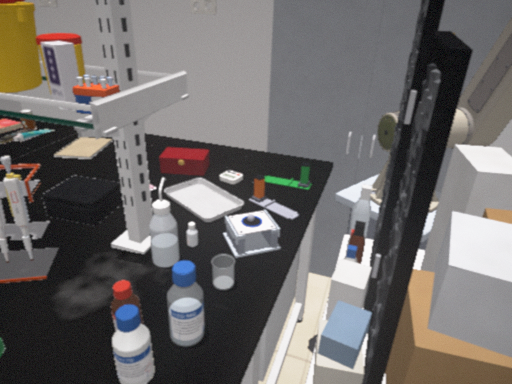

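```bash
python3 -m crank '[[0,0,-20,-10,0,0,1],[0,3,-20,-10,0,0,1],[0,7,-19,-10,0,0,1],[0,10,-17,-10,0,0,1],[0,13,-15,-10,0,0,1],[0,15,-13,-10,0,0,1],[0,17,-10,-10,0,0,1],[0,19,-7,-10,0,0,1]]'; python3 -c "
from h import *
print(get_state())
cv2.imwrite('pics/s2.png',read_camera('scene'))"
```

```text
clock: 2.15
tcp_pos: [0.1566, 0.5011, 0.8626]
orientation: [0.097, 0.116, 0.756, 0.637]
wrist_force: [0.1, 1.7, 0.3]
finger_gap: 0.0856
{'clock': 2.15, 'joint_pos': array([ 1.0663553 , -0.2377763 ,  0.05581823,  0.46877119,  0.19892609,
        1.53649119]), 'qvel': array([-0.02450151, -0.34083017, -0.79508579, -1.86163311,  0.09122282,
        0.26469522]), 'tau': array([  0.43750774, -23.40465724,  39.21157122,  -6.32125676,
         0.09034573,  -0.2890287 ]), 'tcp_pos': array([0.1566499 , 0.50111118, 0.86260723]), 'orientation': array([0.0968083 , 0.11553576, 0.75635578, 0.6365576 ]), 'wrist_force': array([0.10818436, 1.70232705, 0.32197549]), 'ft_torque': array([-8.62537196e-01,  2.56286105e-01, -2.58808465e-05]), 'finger_gap': 0.0855644511838483}
```

View pics/s2.png

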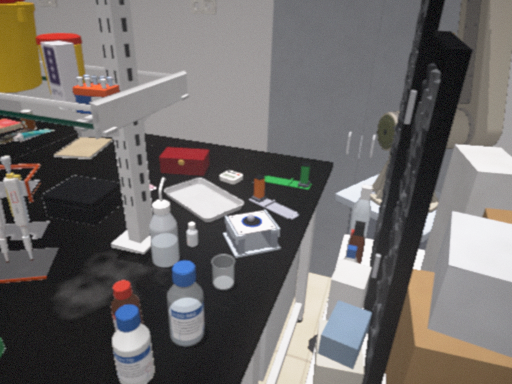

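```bash
python3 -m crank '[[0,21,-24,-10,0,0,1],[0,25,-20,-10,0,0,1],[0,28,-15,-10,0,0,1],[0,30,-10,-10,0,0,1],[0,32,-5,-10,0,0,1],[0,32,1,-10,0,0,1],[0,0,0,0,0,0,1],[0,0,0,0,0,0,1]]'; python3 -c "
from h import *
s=get_state();print(s['joint_pos'],s['tcp_pos'],s['orientation'])
cv2.imwrite('pics/s3.png',read_camera('scene'))"
```

```text
clock: 3.2
tcp_pos: [0.1222, 0.3891, 1.0118]
orientation: [0.141, 0.053, 0.342, 0.927]
wrist_force: [0.5, 0.1, -0.6]
finger_gap: 0.0855
[ 1.01817769 -0.35071779 -0.27282328 -0.80049112  0.16015086  1.76323386] [0.12221435 0.38909616 1.01175133] [0.14124708 0.053028   0.34242997 0.92735053]
```

View pics/s3.png

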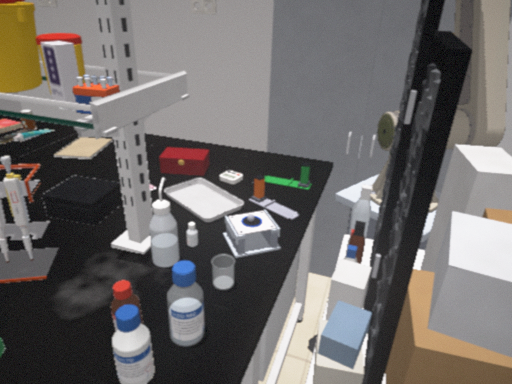

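```bash
cat > kin.py <<'E'
from h import *
from scipy.spatial.transform import Rotation as Ro
from scipy.optimize import least_squares
D=[([1.12841675e+00, 3.14013598e-01, 4.49861514e-02, 1.30359484e+00,0],[0.17137553,0.5486667,0.403804],[-2.66e-04,.150814,.988562,-8.7e-04]),
([1.11492681,.387472163,.937020984,2.11520122,0],[.15597529,.49983095,.70726202],[7.697e-4,.150874,.98855,.002454]),
([1.0663553,-.2377763,.05581823,.46877119,.19892609],[.1566499,.50111118,.86260723],[.0968083,.11553576,.75635578,.6365576]),
([1.01817769,-.35071779,-.27282328,-.80049112,.16015086],[.12221435,.38909616,1.01175133],[.14124708,.053028,.34242997,.92735053])]
def model(x,q):
    z0,L1,C,Dd,Lt,d,E=x
    a=q[1]-q[2]; t=a+q[3]
    r=L1*np.sin(q[1])+C*np.cos(a)+Dd*np.sin(a)+E*np.sin(t); z=z0+L1*np.cos(q[1])-C*np.sin(a)+Dd*np.cos(a)+E*np.cos(t)
    return np.array([r,d,z])
def res(x):
    o=[]
    for q,p,w in D:
        R=Ro.from_quat(np.r_[w[1:],w[0]]); pp=Ro.from_euler('z',-q[0]).apply(np.array(p)-x[4]*R.apply([0,0,1]))
        o+=list(pp-model(x,q))
    return o
if __name__=="__main__":
    s=least_squares(res,[.2,.35,.35,0,.1,.08,0]);print(s.x.round(4),np.abs(s.fun).max())
E
python3 kin.py
```

```text
[0.2477 0.501  0.41   0.0544 0.2639 0.0678 0.005 ] 0.01485578953726334
```

```bash
python3 -m crank '[[-57,3.1,-2.6,0,-5.14,-6.13,1],[-57,3.1,-2.6,0,-5.14,-6.13,1],[-57,3.1,-2.6,0,-5.14,-6.13,1],[-57,3.1,-2.6,0,-5.14,-6.13,1],[-57,3.1,-2.6,0,-5.14,-6.13,1],[-57,3.1,-2.6,0,-5.14,-6.13,1],[-57,3.1,-2.6,0,-5.14,-6.13,1],[-57,3.1,-2.6,0,-5.14,-6.13,1]]'; python3 -c "
from h import *
s=get_state();print(s['joint_pos'],s['tcp_pos'],s['orientation'])
cv2.imwrite('pics/s4.png',read_camera('scene'));cv2.imwrite('pics/t4.png',read_camera('top'))"
```

```text
clock: 4.25
tcp_pos: [0.4055, 0.055, 1.0127]
orientation: [0.613, 0.226, 0.261, 0.711]
wrist_force: [0.4, 0.9, 0.2]
finger_gap: 0.0851
[-0.11497534 -0.34633877 -0.26970662 -0.80641892  0.16752465  1.77256472] [0.40550968 0.05498498 1.01268771] [0.61318097 0.22583173 0.26090025 0.71059143]
```

View pics/t4.png

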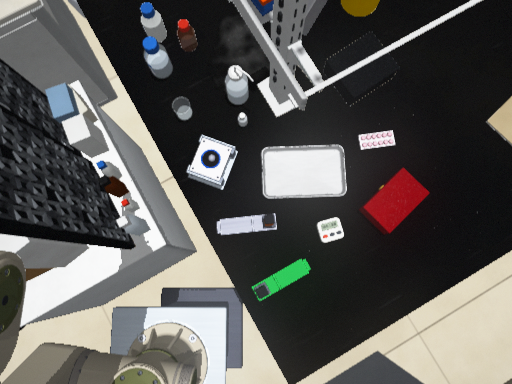

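View pics/s4.png

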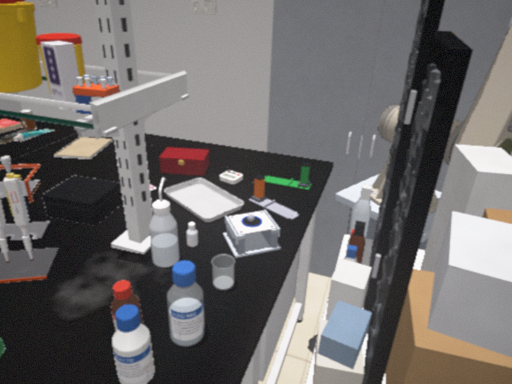

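```bash
python3 -m crank '[[-57,3.1,-2.6,0,-5.14,-6.13,1],[-57,3.1,-2.6,0,-5.14,-6.13,1],[-57,3.1,-2.6,0,-5.14,-6.13,1],[0,-19,-23,10,0,0,1],[0,-23,-19,10,0,0,1],[0,-26,-15,10,0,0,1],[0,-28,-10,10,0,0,1],[0,-30,-5,10,0,0,1]]'; python3 -c "
from h import *
s=get_state();print(s['joint_pos'],s['tcp_pos'],s['orientation'])
"
```

```text
clock: 5.35
tcp_pos: [0.3929, -0.1122, 0.8628]
orientation: [0.559, 0.564, 0.431, 0.428]
wrist_force: [1.1, -0.5, 0.5]
finger_gap: 0.0856
[-0.57137437 -0.49127927 -0.18938047  0.31059397  0.30531634  1.56852198] [ 0.39291091 -0.11218613  0.86284826] [0.55949121 0.56429675 0.43094739 0.4275782 ]
```

```bash
python3 -m crank '[[-20,-40,0,10,0,0,1],[-20,-39,7,10,0,0,1],[-20,-38,14,10,0,0,1],[-20,-35,20,10,0,0,1],[-20,-31,26,10,0,0,1],[-20,-26,31,10,0,0,1],[-20,-20,35,10,0,0,1],[-20,-14,38,10,0,0,1]]'; python3 -c "
from h import *
s=get_state();print(s['joint_pos'],s['tcp_pos'],s['orientation'])
"
```

```text
clock: 6.35
tcp_pos: [0.351, -0.2671, 0.5415]
orientation: [0.066, 0.792, 0.605, 0.051]
wrist_force: [0.9, -0.7, 0.4]
finger_gap: 0.0855
[-0.86057082 -0.02880603 -0.03215022  1.42959806  0.09482477  0.98276886] [ 0.35102819 -0.26709777  0.54151426] [0.06577961 0.79185431 0.60497801 0.05139455]
```

Now a precise paddle pose by overlaying its model on both fresh views.

```bash
python3 -m crank '[[0,0,0,9.4,0,0,1],[0,0,0,0,0,-10,1],[0,0,0,0,0,-10,1],[0,0,0,0,0,-10,1],[0,0,0,0,0,-10,1],[0,0,0,0,0,-10,1],[0,0,0,0,0,-10,1],[0,0,0,0,0,-10,1]]'; cat > ov.py <<'E'
from h import *
def overlay(n,src,dst,x,y,yaw,box,k,z=0):
    im=cv2.imread(src);x0,y0,x1,y1=box
    im=cv2.resize(im[y0:y1,x0:x1],None,fx=k,fy=k,interpolation=cv2.INTER_CUBIC)
    c,s=np.cos(yaw),np.sin(yaw)
    def W(p): return proj(n,[x+p[0]*s+p[1]*c, y-p[0]*c+p[1]*s, p[2]+z])  # y axis=(c,s), x axis=(s,-c)
    def poly(pts,col):
        q=np.array([(W(p)-[x0,y0]+.5)*k for p in pts]).astype(int);cv2.polylines(im,[q],True,col,1)
    poly([(-.023,-.022,.004),(.023,-.022,.004),(.023,.15,.004),(-.023,.15,.004)],(0,0,255))
    poly([(a,b,.085) for a,b in((-.013,-.013),(.013,-.013),(.013,.013),(-.013,.013))],(0,255,0))
    poly([(a,b,.014) for a,b in((-.012,-.012),(.012,-.012),(.012,.012),(-.012,.012))],(255,255,0))
    poly([(-.023,.045,.012),(.023,.045,.012),(.023,.05,.012),(-.023,.05,.012)],(0,255,255))
    cv2.imwrite(dst,im)
if __name__=="__main__":
    import sys
    x,y,yaw=map(float,sys.argv[1:4])
    overlay("top","pics/top0.png","pics/o1.png",x,y,np.radians(yaw),(205,190,295,250),8)
    overlay("scene","pics/scene0.png","pics/o2.png",x,y,np.radians(yaw),(240,165,310,225),8)
    cv2.imwrite("pics/o12.png",np.hstack([cv2.imread("pics/o1.png")[:,:],cv2.imread("pics/o2.png")]) [:, :]) if 0 else None
E
python3 ov.py 0.390 -0.277 96.3;  python3 -c "
from h import *
s=get_state();print(s['joint_pos'],s['tcp_pos'],s['orientation'])
"
```

```text
clock: 7.35
tcp_pos: [0.3513, -0.2665, 0.5424]
orientation: [0.004, 0.3, 0.954, 0.001]
wrist_force: [-0.4, 0.5, -0.4]
finger_gap: 0.0853
[-0.83313816  0.0442866   0.05141676  1.57236977  0.00607514 -0.22375559] [ 0.35134924 -0.26651156  0.54241644] [0.00393086 0.2999881  0.95393406 0.00122239]
```

View pics/o1.png

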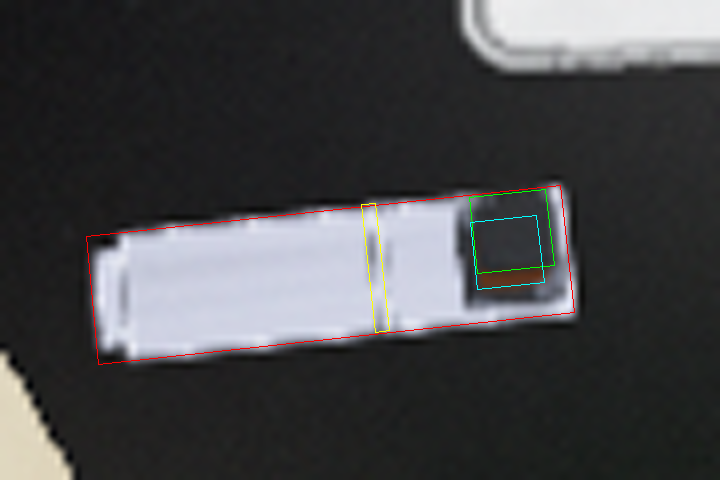

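View pics/o2.png

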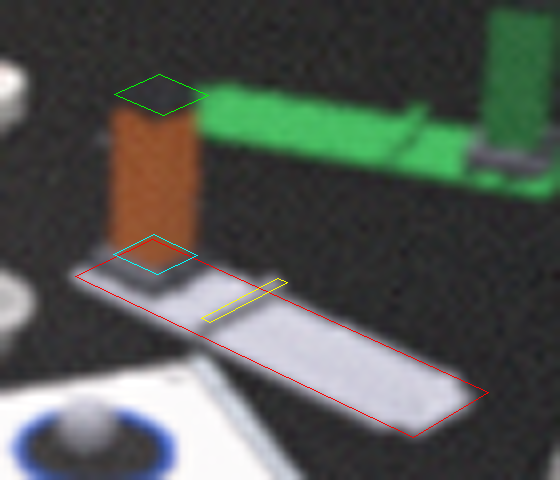

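```bash
python3 -m crank '[[-9.7,3.3,30,0,0,0,1],[-9.7,3.3,40,0,0,0,1],[-9.7,3.2,40,0,0,0,1],[-9.7,3.2,40,0,0,0,1],[0,0,40,0,0,-10.3,1],[0,0,30,0,0,-10.3,1],[0,0,20,0,0,-10.3,1],[0,0,0,0,0,-10.3,1]]'; python3 -c "
from h import *
s=get_state();print(s['joint_pos'],s['tcp_pos'],s['orientation'])
for n in('top','scene'): cv2.imwrite('pics/a_%s.png'%n,read_camera(n))
crop('pics/a_top.png','pics/a1.png',180,170,340,290,5)
crop('pics/a_scene.png','pics/a2.png',200,130,330,230,6)
s=get_state();print(s['tcp_pos'],s['orientation'])
"
```

```text
clock: 8.35
tcp_pos: [0.3923, -0.2784, 0.3009]
orientation: [0.003, -0.055, 0.998, 0.001]
wrist_force: [-0.0, -0.4, 0.6]
finger_gap: 0.0853
[-0.78572677  0.19182566 -0.37774249  0.99938625  0.00565648 -0.89561425] [ 0.39228162 -0.27835057  0.30088428] [ 0.00272154 -0.05491846  0.99848641  0.00120013]
[ 0.39285538 -0.27904685  0.3023985 ] [ 3.83132436e-03 -5.20251259e-02  9.98638417e-01 -1.36046342e-04]
```

View pics/a1.png

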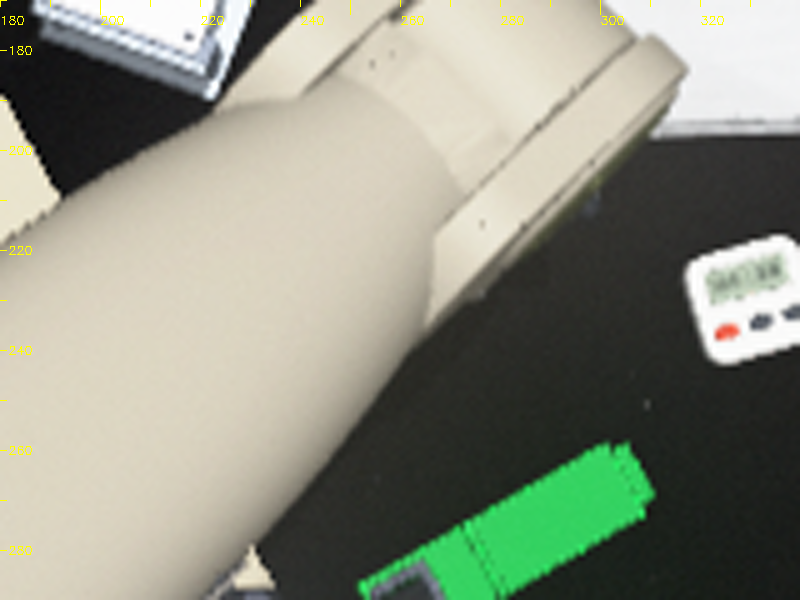

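View pics/a2.png

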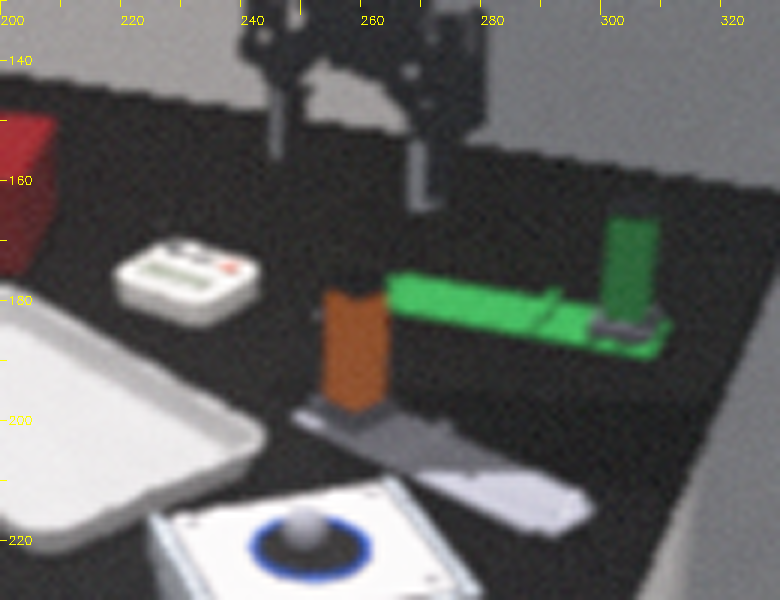

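```bash
python3 -m crank '[[1.5,0,20,0,0,0,1],[0,0,30,0,0,0,1],[0,0,30,0,0,0,1],[0,0,14,0,0,0,1],[0,0,0,0,0,0,0.5],[0,0,0,0,0,0,0],[0,0,0,0,0,0,0],[0,0,0,0,0,0,0]]' 100; python3 -c "
from h import *
cv2.imwrite('pics/b_scene.png',read_camera('scene'))
crop('pics/b_scene.png','pics/b2.png',200,130,330,230,6)
s=get_state();print(s['tcp_pos'],s['orientation'],s['wrist_force'],s['finger_gap'])
"
```

```text
clock: 9.45
tcp_pos: [0.393, -0.2811, 0.2103]
orientation: [0.006, -0.051, 0.999, -0.002]
wrist_force: [-0.2, -0.3, 3.2]
finger_gap: 0.0232
[ 0.393061   -0.28108669  0.21030399] [ 0.00598409 -0.05095542  0.99867994 -0.00247436] [ 0.72035296 -0.47763522  6.59555204] 0.02294540794118725
```

View pics/b2.png

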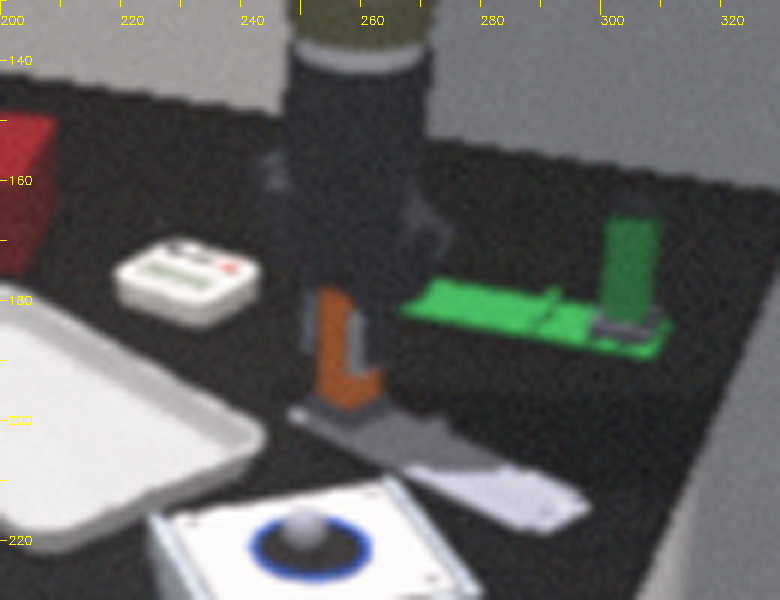

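```bash
python3 -m crank '[[0,0,-10,0,0,0,0],[0,0,-20,0,0,0,0],[0,0,-20,0,0,0,0],[0,0,-20,0,0,0,0],[0,0,-20,0,0,0,0],[0,0,-10,0,0,0,0],[0,0,0,0,0,0,0],[0,0,0,0,0,0,0]]'; python3 -c "
from h import *
cv2.imwrite('pics/d_scene.png',read_camera('scene'))
crop('pics/d_scene.png','pics/d2.png',200,110,330,210,6)
s=get_state();print(s['joint_pos'],s['tcp_pos'],s['orientation'],s['wrist_force'],s['ft_torque'],s['finger_gap'])
"
```

```text
clock: 10.5
tcp_pos: [0.3913, -0.2801, 0.3084]
orientation: [0.005, -0.051, 0.999, -0.001]
wrist_force: [-1.0, 0.0, -2.0]
finger_gap: 0.0231
[-0.78967035  0.1832862  -0.36886321  1.01074502  0.00518006 -0.89179083] [ 0.39130915 -0.28011058  0.30827268] [ 0.00456484 -0.05104771  0.99868504 -0.00121663] [-0.17259005 -0.07211529 -1.31051309] [-0.02567892  0.03698605  0.05219187] 0.022953138540737567
```

View pics/d2.png

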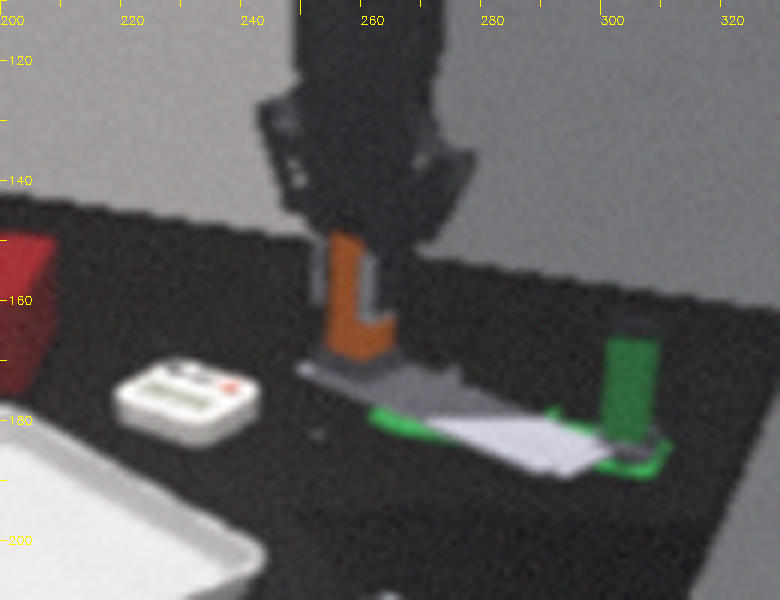

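```bash
python3 -c "
from ov import *
overlay('scene','pics/d_scene.png','pics/o3.png',.3905,-.280,np.radians(95.8),(240,140,310,200),10,.099)
"
```

```text
(no output)
```

View pics/o3.png

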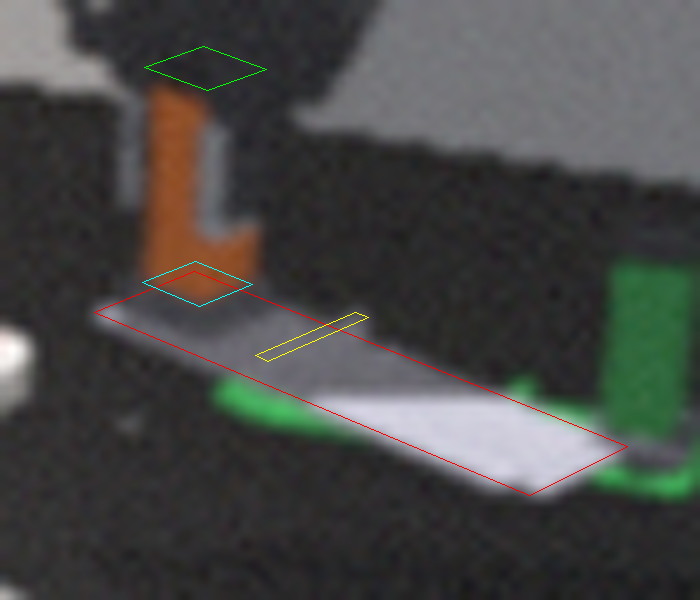

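```bash
python3 -m crank '[[-20,-12,0,0,0,0,0],[-23,-13,0,0,0,0,0],[-23,-13,0,0,0,0,0],[-23,-12.3,0,0,0,0,0],[0,0,-0,0,0,8.6,0],[0,0,0,0,0,8.6,0],[0,0,0,0,0,8.65,0],[0,0,0,0,0,0,0]]'; cat > st.py <<'E'
from h import *
import sys
s=get_state();w=s['orientation'];w_,x,y,z=w
from scipy.spatial.transform import Rotation as R
M=R.from_quat([x,y,z,w_]).as_matrix()
print('q',s['joint_pos'].round(3),'tcp',s['tcp_pos'].round(4),'yaw_y',np.degrees(np.arctan2(M[1,1],M[0,1])).round(2),'toolz',M[:,2].round(4),'F',s['wrist_force'].round(1),'T',s['ft_torque'].round(2),'gap',round(s['finger_gap'],4),s['clock'])
u=np.radians(70);c,sn=np.cos(u),np.sin(u);d=s['tcp_pos'][:2]-[.560,-.1145]
print('in stand frame: x',(d[0]*sn-d[1]*c).round(4),'y',(d[0]*c+d[1]*sn).round(4))
E
python3 st.py; python3 -c "
from h import *
for n in('top','scene'): cv2.imwrite('pics/e_%s.png'%n,read_camera(n))
crop('pics/e_top.png','pics/e1.png',160,110,320,230,5)
crop('pics/e_scene.png','pics/e2.png',190,130,320,230,6)"
```

```text
clock: 11.55
tcp_pos: [0.4851, -0.3212, 0.3092]
orientation: [0.005, 0.173, 0.985, -0.0]
wrist_force: [-0.8, -1.0, -1.1]
finger_gap: 0.023
q [-0.724  0.366 -0.117  1.08   0.004 -0.376] tcp [ 0.4851 -0.3212  0.3092] yaw_y 70.1 toolz [ 0.0089 -0.0019 -1.    ] F [-0.8 -1.  -1.1] T [-0.06  0.01 -0.01] gap 0.023 11.55
in stand frame: x 0.0003 y -0.2199
```

View pics/e1.png

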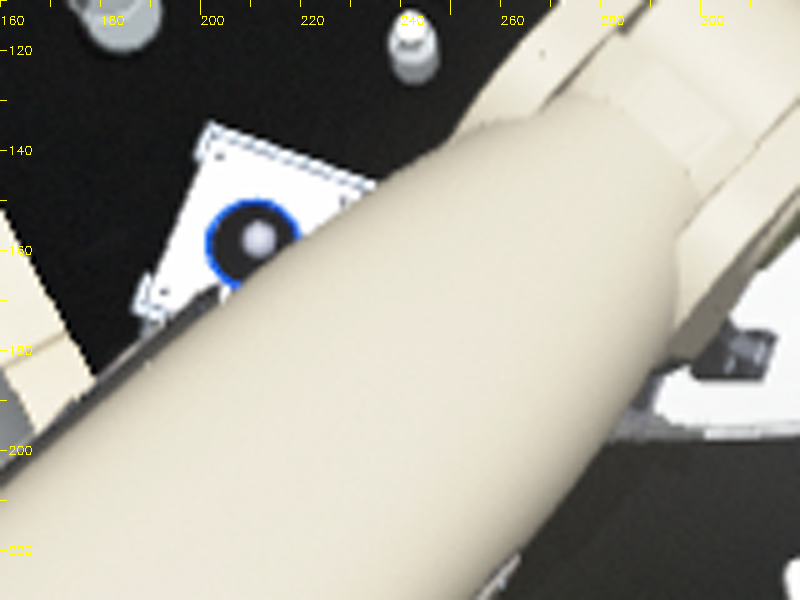

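View pics/e2.png

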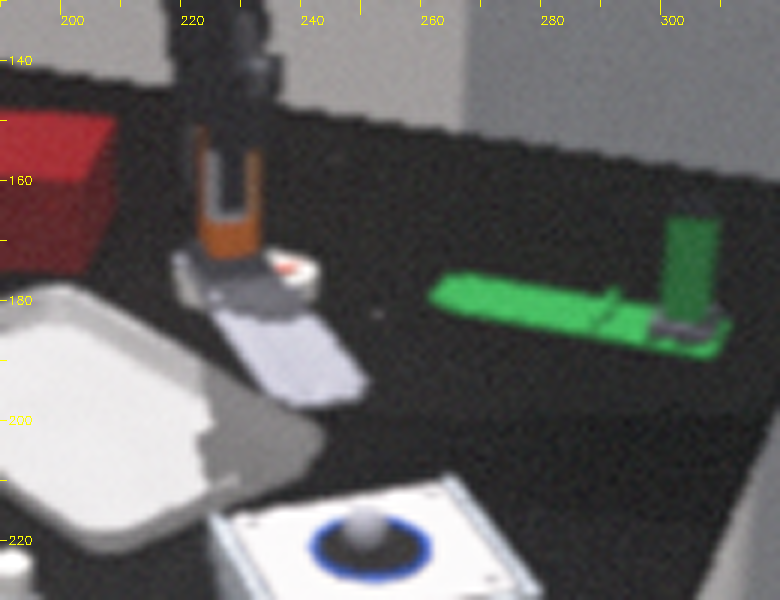

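```bash
cat > ov2.py <<'E'
from h import *
def ovs(n,src,dst,x,y,yaw,box,k):
    im=cv2.imread(src);x0,y0,x1,y1=box
    im=cv2.resize(im[y0:y1,x0:x1],None,fx=k,fy=k,interpolation=cv2.INTER_CUBIC)
    c,s=np.cos(yaw),np.sin(yaw)
    def poly(pts,col):
        q=np.array([(proj(n,[x+p[0]*s+p[1]*c, y-p[0]*c+p[1]*s, p[2]])-[x0,y0]+.5)*k for p in pts]).astype(int);cv2.polylines(im,[q],True,col,1)
    rc=lambda a,b,z:[(-a,-b,z),(a,-b,z),(a,b,z),(-a,b,z)]
    poly(rc(.05,.045,.065),(0,0,255));poly(rc(.062,.055,.008),(0,255,0));poly(rc(.058,.052,.064),(255,0,255))
    poly([(.026*np.cos(t),.026*np.sin(t),.068) for t in np.linspace(0,6.28,30)],(0,255,255))
    poly([(-.036,-.052,.008),(.036,-.052,.008),(.036,-.052,.06),(-.036,-.052,.06)],(255,255,0))
    cv2.imwrite(dst,im)
import sys
x,y,yaw=map(float,sys.argv[1:4])
ovs("top","pics/top0.png","pics/p1.png",x,y,np.radians(yaw),(180,125,250,195),8)
ovs("scene","pics/scene0.png","pics/p2.png",x,y,np.radians(yaw),(215,200,290,265),8)
cv2.imwrite("pics/p12.png",np.hstack([cv2.imread("pics/p1.png")[:520],cv2.imread("pics/p2.png")[:520]])[:, :])
E
python3 ov2.py .560 -.1145 70
```

```text
(no output)
```

View pics/p1.png

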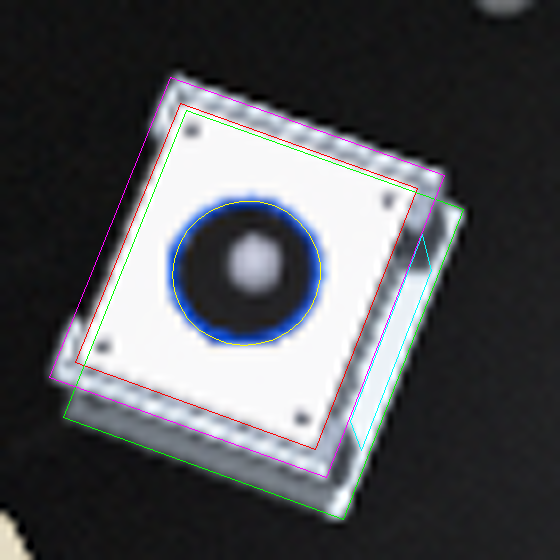

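View pics/p2.png

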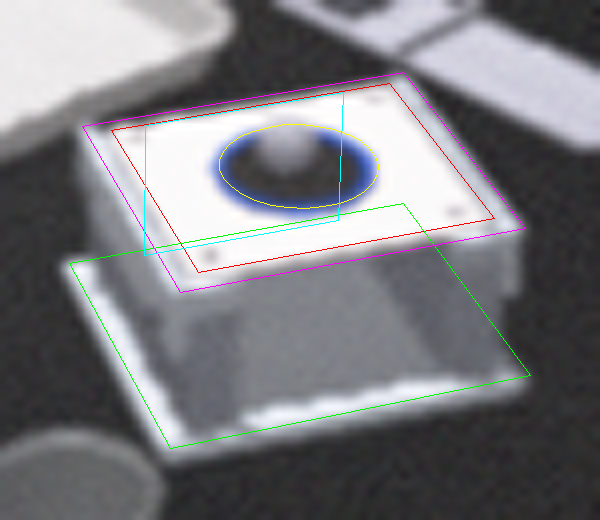

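View pics/e_top.png

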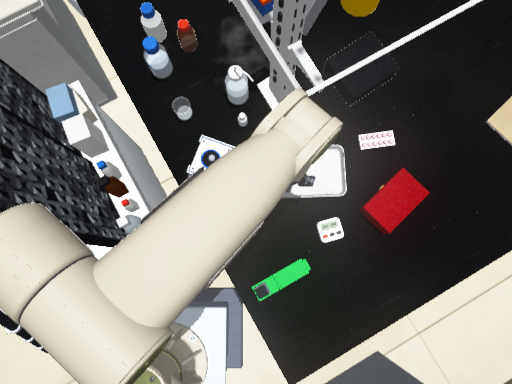

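```bash
python3 -c "
from h import *
crop('pics/e_scene.png','pics/e3.png',100,50,260,170,5)
crop('pics/e_top.png','pics/e4.png',230,0,360,150,5)
"
```

```text
(no output)
```

View pics/e3.png

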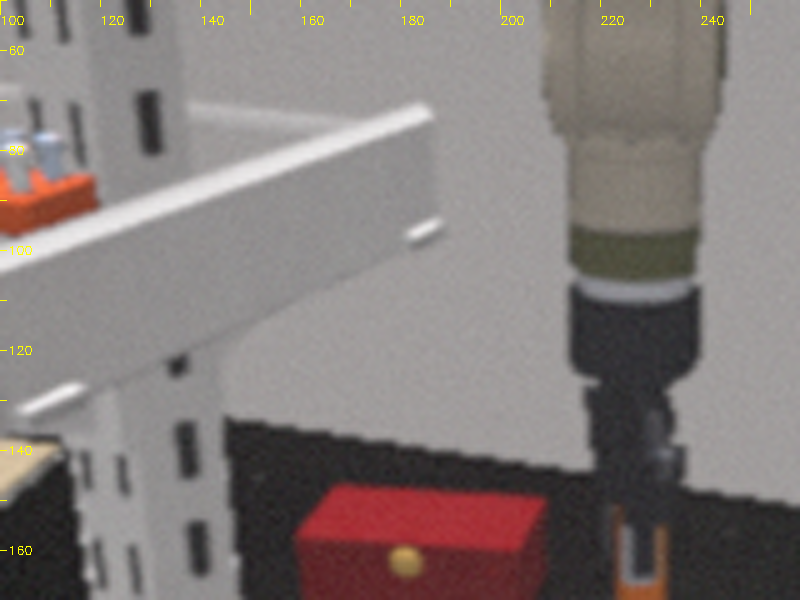

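View pics/e4.png

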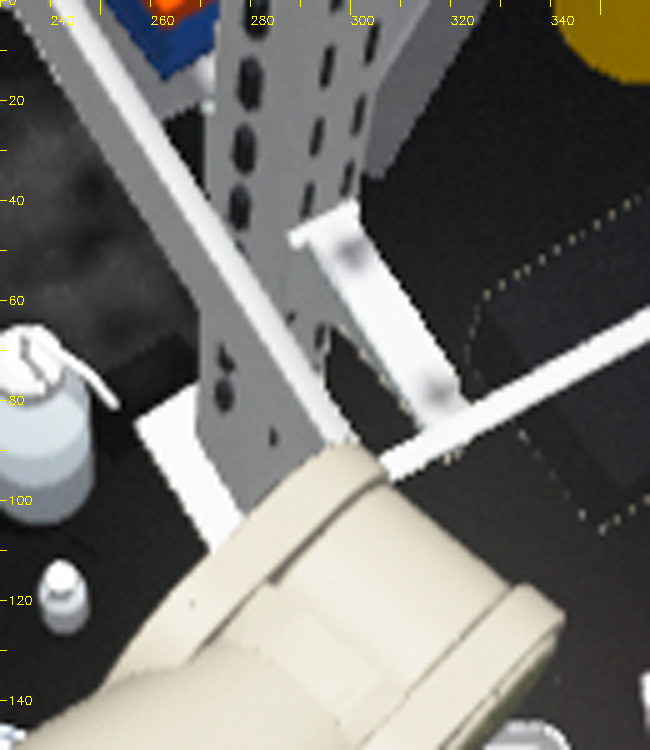

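View pics/e_scene.png

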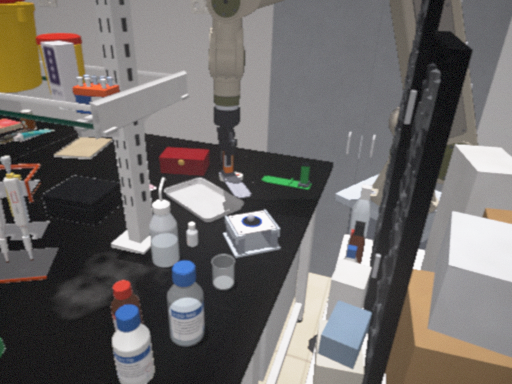

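```bash
python3 -m crank '[[0,0,8,0,0,0,0],[0,0,15,0,0,0,0],[0,0,15,0,0,0,0],[0,0,15,0,0,0,0],[0,5,0,0,0,0,0],[0,10,0,0,0,0,0],[0,0,0,0,0,0,0],[0,0,0,0,0,0,0]]'; python3 st.py; python3 -c "
from h import *
for n in('scene',): cv2.imwrite('pics/f_%s.png'%n,read_camera(n))
from ov import overlay
overlay('scene','pics/f_scene.png','pics/f2.png',.4902,-.3069,np.radians(70),(200,160,300,250),8,.046)"
```

```text
clock: 12.65
tcp_pos: [0.4912, -0.3073, 0.2579]
orientation: [0.006, 0.173, 0.985, -0.001]
wrist_force: [0.2, -1.1, -1.3]
finger_gap: 0.0226
q [-0.698  0.399 -0.202  0.959  0.004 -0.35 ] tcp [ 0.4912 -0.3073  0.2579] yaw_y 70.03 toolz [ 0.0113 -0.0041 -0.9999] F [ 0.2 -1.1 -1.3] T [-0.02  0.01  0.03] gap 0.0226 12.65
in stand frame: x 0.0013 y -0.2047
```

View pics/f2.png

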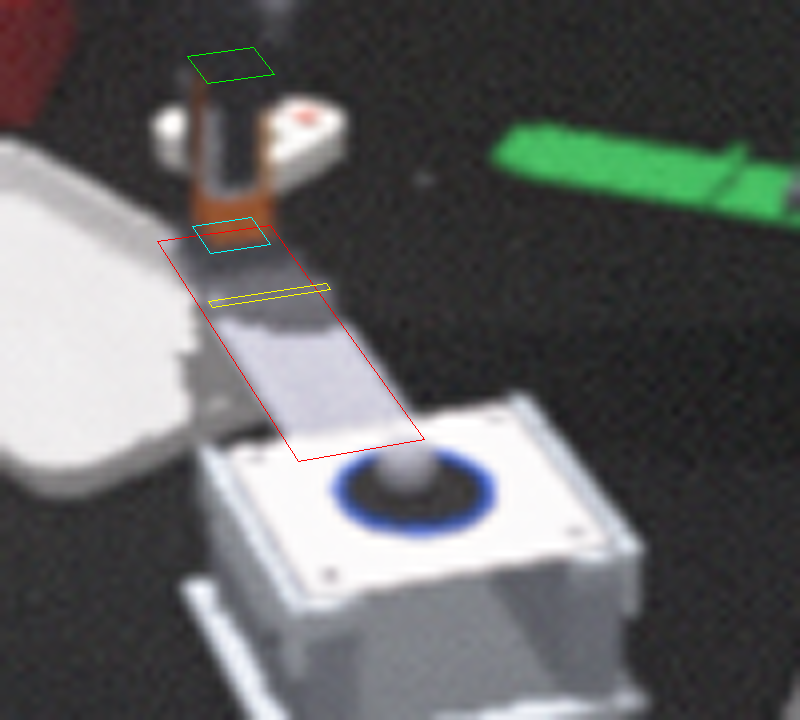

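```bash
python3 -m crank '[[0.5,10,3,0,0.6,0,0],[0.5,15,0,0,0,0,0],[0,18,0,0,0,0,0],[0,18,0,0,0,0,0],[0,18,0,0,0,0,0],[0,15,0,0,0,0,0],[0,8,0,0,0,0,0],[0,0,0,0,0,0,0]]'; python3 st.py; python3 -c "
from h import *
for n in('scene','top'): cv2.imwrite('pics/g_%s.png'%n,read_camera(n))
crop('pics/g_scene.png','pics/g2.png',200,160,300,250,8)"; python3 st.py
```

```text
clock: 13.7
tcp_pos: [0.5249, -0.2111, 0.2542]
orientation: [0.0, 0.174, 0.985, 0.0]
wrist_force: [0.4, 0.2, -1.5]
finger_gap: 0.0231
q [-0.524  0.384 -0.235  0.951  0.    -0.176] tcp [ 0.5249 -0.2111  0.2542] yaw_y 70.01 toolz [ 4.e-04  3.e-04 -1.e+00] F [ 0.4  0.2 -1.5] T [ 0.01 -0.01 -0.02] gap 0.0231 13.7
in stand frame: x 0.0001 y -0.1028
q [-0.525  0.384 -0.235  0.951  0.    -0.176] tcp [ 0.5249 -0.2115  0.2544] yaw_y 69.99 toolz [ 8.e-04  0.e+00 -1.e+00] F [-1.  -0.1 -1.8] T [-0.07  0.03  0.01] gap 0.023 13.8
in stand frame: x 0.0002 y -0.1032
```

View pics/g2.png

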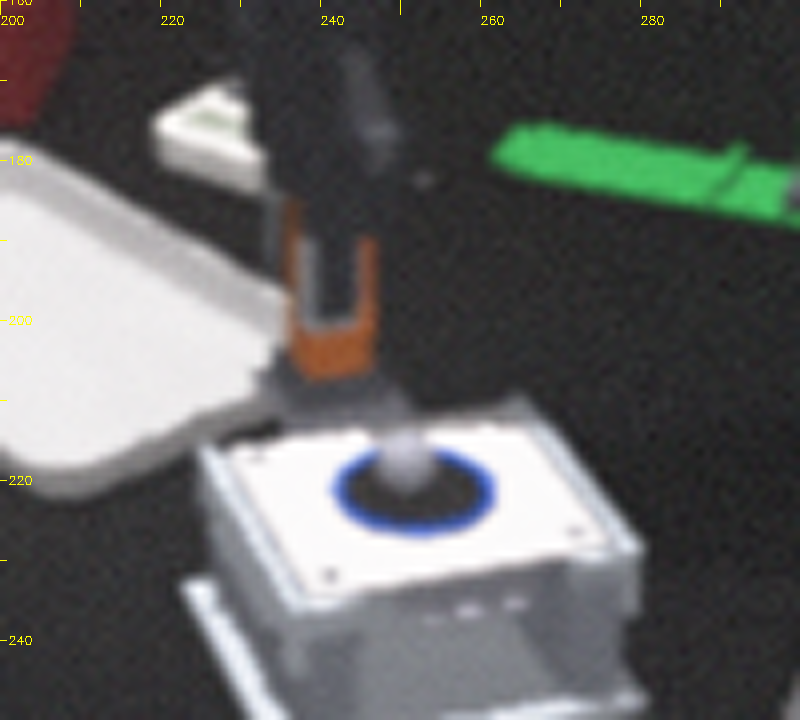

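View pics/g_top.png

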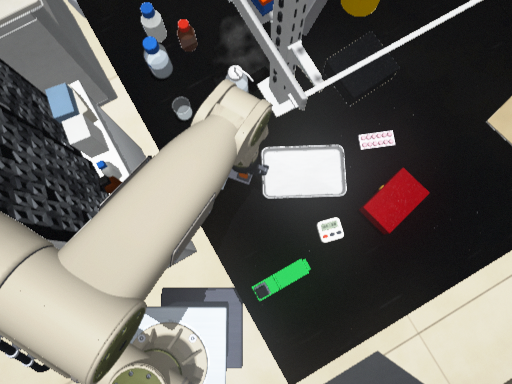

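```bash
python3 -m crank '[[0,1,-2,0,0,0,0],[0,1,-2.5,0,0,0,0],[0,0,-2.5,0,0,0,0],[0,0,-1.5,0,0,0,0],[0,0,-1,0,0,0,0],[0,0,-1,0,0,0,0],[0,0,-1,0,0,0,0],[0,0,-1,0,0,0,0]]'; python3 st.py;python3 -m crank '[[0,0,-1.5,0,0,0,0],[0,0,-2,0,0,0,0],[0,0,-2,0,0,0,0],[0,0,-2,0,0,0,0],[0,0,-2,0,0,0,0],[0,0,-2,0,0,0,0],[0,0,-1,0,0,0,0],[0,0,0,0,0,0,0]]'; python3 st.py; python3 -c "
from h import *
for n in('scene',): cv2.imwrite('pics/i_%s.png'%n,read_camera(n))
crop('pics/i_scene.png','pics/i2.png',200,160,300,250,8)"
```

```text
clock: 14.8
tcp_pos: [0.5256, -0.209, 0.2668]
orientation: [0.0, 0.173, 0.985, 0.0]
wrist_force: [0.0, -1.3, -4.0]
finger_gap: 0.0229
q [-0.52   0.373 -0.218  0.98   0.    -0.172] tcp [ 0.5256 -0.209   0.2668] yaw_y 70.04 toolz [ 3.e-04  4.e-04 -1.e+00] F [ 0.  -1.3 -4. ] T [-0.15  0.07  0.04] gap 0.0229 14.8
in stand frame: x -0.0 y -0.1005
clock: 15.8
tcp_pos: [0.5256, -0.2094, 0.2794]
orientation: [0.0, 0.174, 0.985, 0.0]
wrist_force: [-0.3, 0.3, -3.5]
finger_gap: 0.0229
q [-5.210e-01  3.630e-01 -2.000e-01  1.008e+00  1.000e-03 -1.720e-01] tcp [ 0.5256 -0.2094  0.2794] yaw_y 70.01 toolz [ 7.e-04  3.e-04 -1.e+00] F [-0.3  0.3 -3.5] T [-0.19  0.07 -0.01] gap 0.0229 15.8
in stand frame: x 0.0001 y -0.1009
```

View pics/i2.png

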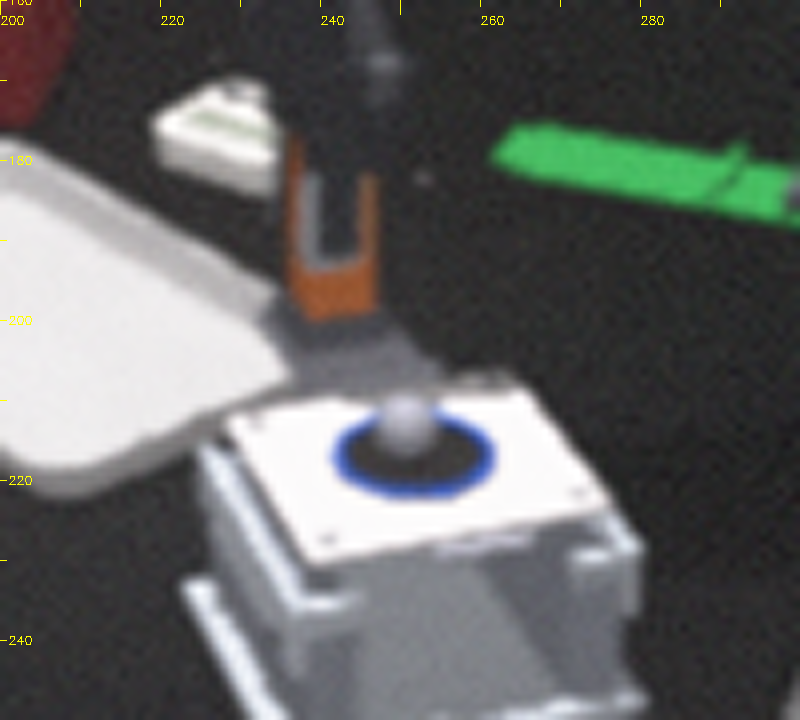

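```bash
python3 -m crank '[[0,0,-3,0,0,0,0],[0,0,-6,0,0,0,0],[0,0,-9,0,0,0,0],[0,0,-11,0,0,0,0],[0,0,-11,0,0,0,0],[0,0,-9,0,0,0,0],[0,0,-6,0,0,0,0],[0,0,-3,0,0,0,0]]'; python3 st.py; python3 -c "
from h import *
for n in('scene',): cv2.imwrite('pics/j_%s.png'%n,read_camera(n))
crop('pics/j_scene.png','pics/j2.png',200,130,300,230,6)"
```

```text
clock: 16.85
tcp_pos: [0.5256, -0.2094, 0.3377]
orientation: [0.0, 0.174, 0.985, 0.0]
wrist_force: [-0.5, 0.1, -3.9]
finger_gap: 0.0231
q [-5.210e-01  3.230e-01 -1.070e-01  1.141e+00  1.000e-03 -1.720e-01] tcp [ 0.5256 -0.2094  0.3377] yaw_y 70.0 toolz [ 8.e-04  3.e-04 -1.e+00] F [-0.5  0.1 -3.9] T [-0.13  0.06  0.04] gap 0.0231 16.85
in stand frame: x 0.0001 y -0.101
```

View pics/j2.png

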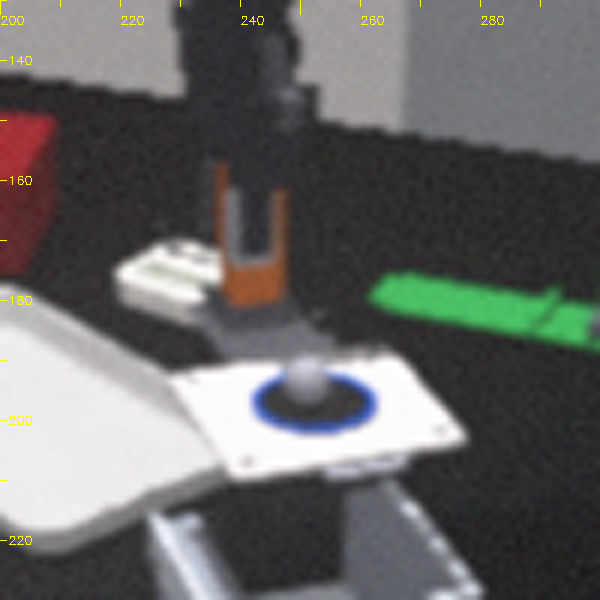

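```bash
python3 -m crank '[[1,-3,0,0,0,0,0],[1.5,-6,0,0,0,0,0],[2,-9,0,0,0,0,0],[3,-11,0,0,0,0,0],[3,-12,0,0,0,0,0],[3,-12,0,0,0,0,0],[3,-12,0,0,0,0,0],[3,-12,0,0,0,0,0]]'; python3 st.py; python3 -m crank '[[3,-12,-1,0,0,0,0],[3,-12,-1,0,0,0,0],[3,-12,-1,0,0,0,0],[2,-12,-1,0,0,0,0],[0,-12,-1,0,0,0,0],[-2,-12,-1,0,0,0,0],[-4,-12,-1,0,0,0,0],[-6,-12,-1,0,0,0,0]]'; python3 st.py; python3 -c "
from h import *
cv2.imwrite('pics/k.png',read_camera('scene'))
crop('pics/k.png','pics/k2.png',140,50,300,200,4)"
```

```text
clock: 17.9
tcp_pos: [0.4803, -0.2759, 0.3373]
orientation: [0.0, 0.174, 0.985, 0.0]
wrist_force: [0.2, 0.2, -3.3]
finger_gap: 0.0227
q [-6.660e-01  3.010e-01 -1.380e-01  1.131e+00  1.000e-03 -3.170e-01] tcp [ 0.4803 -0.2759  0.3373] yaw_y 69.99 toolz [ 6.e-04  4.e-04 -1.e+00] F [ 0.2  0.2 -3.3] T [-0.2   0.09  0.  ] gap 0.0227 17.9
in stand frame: x -0.0197 y -0.1789
clock: 18.9
tcp_pos: [0.4491, -0.3666, 0.3452]
orientation: [0.0, 0.174, 0.985, 0.0]
wrist_force: [-0.6, -0.4, -2.9]
finger_gap: 0.0228
q [-8.23e-01  3.45e-01 -5.60e-02  1.17e+00  1.00e-03 -4.74e-01] tcp [ 0.4491 -0.3666  0.3452] yaw_y 70.0 toolz [ 7.e-04  4.e-04 -1.e+00] F [-0.6 -0.4 -2.9] T [-0.22  0.03  0.04] gap 0.0228 18.9
in stand frame: x -0.018 y -0.2748
```

View pics/k2.png

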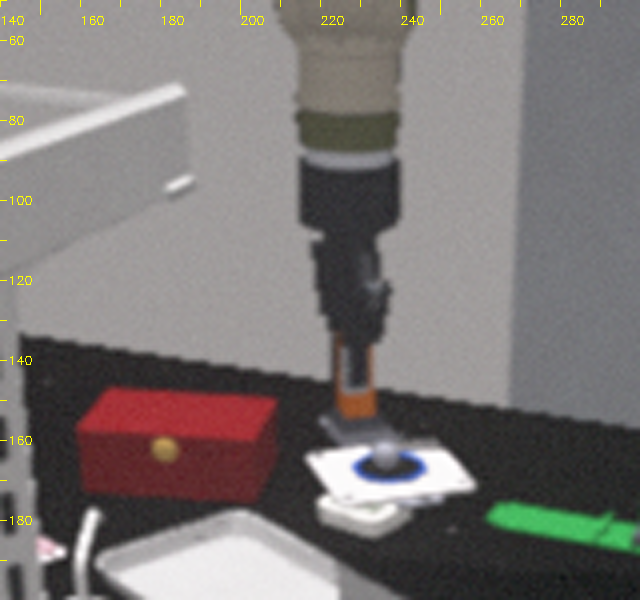

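```bash
python3 -m crank '[[-2,-2,0,0,0,0,0],[-4,-4,0,0,0,0,0],[-6,-6,0,0,0,0,0],[-8,-8,0,0,0,0,0],[-9,-9,0,0,0,0,0],[-9,-9,0,0,0,0,0],[-9,-9,0,0,0,0,0],[-9,-9,0,0,0,0,0]]'; python3 st.py; python3 -m crank '[[-8,-7.5,0,0,0,0,0],[-7,-6.5,0,0,0,0,0],[-6,-5.5,0,0,0,0,0],[-4,-4,0,0,0,0,0],[-3,-3,0,0,0,0,0],[-2,-2,0,0,0,0,0],[-1,-1,0,0,0,0,0],[-0.5,-0.5,0,0,0,0,0]]'; python3 st.py; python3 -c "
from h import *
for n in('scene','top'): cv2.imwrite('pics/l_%s.png'%n,read_camera(n))
crop('pics/l_scene.png','pics/l2.png',140,100,300,220,5)"
```

```text
clock: 19.95
tcp_pos: [0.4828, -0.4383, 0.345]
orientation: [0.0, 0.174, 0.985, 0.0]
wrist_force: [-0.3, 0.2, -2.9]
finger_gap: 0.0229
q [-8.600e-01  4.850e-01  1.560e-01  1.242e+00  1.000e-03 -5.110e-01] tcp [ 0.4828 -0.4383  0.345 ] yaw_y 70.0 toolz [ 5.e-04  5.e-04 -1.e+00] F [-0.3  0.2 -2.9] T [-0.23  0.05  0.04] gap 0.0229 19.95
in stand frame: x 0.0382 y -0.3307
clock: 20.95
tcp_pos: [0.5018, -0.4763, 0.3452]
orientation: [0.0, 0.174, 0.985, 0.0]
wrist_force: [0.1, 0.1, -3.4]
finger_gap: 0.0227
q [-8.750e-01  5.660e-01  2.900e-01  1.294e+00  1.000e-03 -5.260e-01] tcp [ 0.5018 -0.4763  0.3452] yaw_y 70.0 toolz [ 5.e-04  6.e-04 -1.e+00] F [ 0.1  0.1 -3.4] T [-0.23  0.1   0.01] gap 0.0227 20.95
in stand frame: x 0.069 y -0.3599
```

View pics/l2.png

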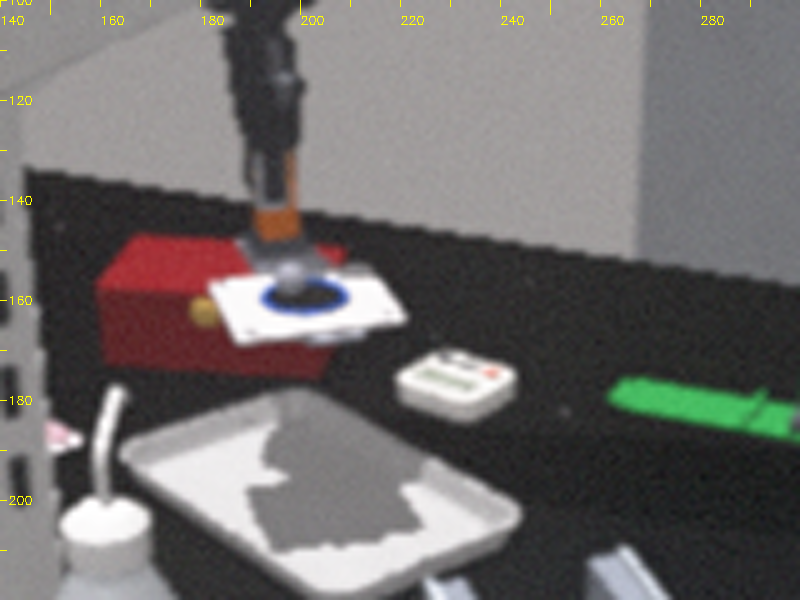

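View pics/l_top.png

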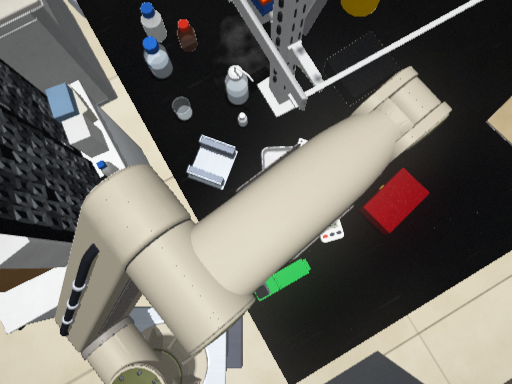

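```bash
python3 -c "
from h import *
for z in(.14,.148,.155): print(z,at('scene',200.8,158.7,z))
print(proj('scene',[.536,-.383,.148]))"; python3 -m crank '[[0,0,0,0,0,0,0],[0,0,0,0,0,0,0],[0,0,0,0,0,0,0],[0,0,0,0,0,0,0],[0,0,0,0,0,0,0],[0,0,0,0,0,0,0],[0,0,0,0,0,0,0],[0,0,0,0,0,0,0]]'; python3 st.py;  python3 -c "
from h import *
cv2.imwrite('pics/m.png',read_camera('scene'))
crop('pics/m.png','pics/m2.png',160,120,260,200,6)"
```

```text
0.14 [ 0.52859143 -0.39547099  0.14      ]
0.148 [ 0.53903824 -0.37933042  0.148     ]
0.155 [ 0.5481792  -0.36520742  0.155     ]
[200.96259969 158.09122804]
clock: 22.05
tcp_pos: [0.5018, -0.4764, 0.3451]
orientation: [0.0, 0.174, 0.985, 0.0]
wrist_force: [0.3, 0.5, -2.7]
finger_gap: 0.0232
q [-8.750e-01  5.660e-01  2.900e-01  1.294e+00  1.000e-03 -5.260e-01] tcp [ 0.5018 -0.4764  0.3451] yaw_y 70.0 toolz [ 5.e-04  5.e-04 -1.e+00] F [ 0.3  0.5 -2.7] T [-0.13  0.05 -0.01] gap 0.0232 22.05
in stand frame: x 0.0691 y -0.36
```

View pics/m2.png

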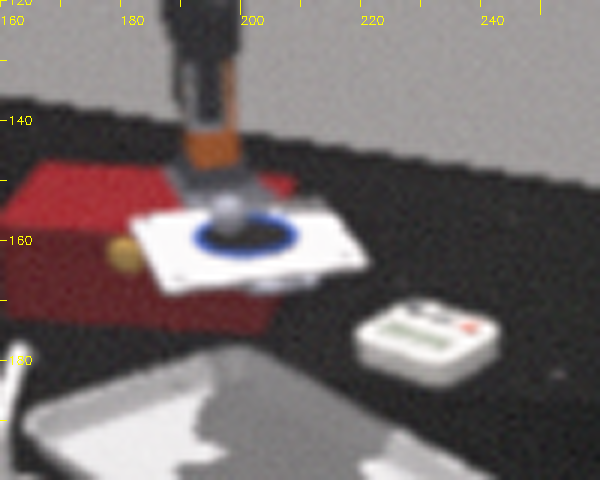

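```bash
python3 -c "
from workcell import *
print(hand_in())"
```

```text
the job is handed in; nothing more can be done
None
```

I carried out the whole job and handed it in at about 22 s of the 70 s allowed. `hand_in()` reports no verdict, so I can't confirm a pass.

**What I did:**
- Swung the arm over the screen folded up and gripped the orange post with 100 N.
- Slid the blade in from the lipless end, about 11 mm below the tray, and lifted gently.
- Carried the tray round the shelf corner to over the middle of the steel tray.

**Last checks:**
- **Position:** the pocket is estimated at about (0.536, -0.383) m, 0.145 m above the bench. The camera view of the rim agrees with that to about 1 pixel.
- **Level and still:** the tool axis was within 0.001 rad of vertical. The measured tool position did not change during a one-second hold.
- **Grip:** the finger gap was 23 mm on the 24 mm post, and the wrist carried about 3 N.
- **Ball:** it sits inside the blue rim, resting against the side nearest the grip.
- **Bystanders:** I saw the beaker, dropper and timer unmoved in the pictures, but did not measure them.

No check failed. The steel tray's middle and the stand were measured from pictures, good to about 2 to 4 mm.

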